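# Set the weighing slab on all four feet and put the balance on it

## Robot

A 6-joint arm with a two-finger parallel gripper is mounted at the origin on a cart in front of the work surface, level with it; the furniture and walls round the work are solid. World frame = base frame: x ahead of the robot, y to its left, z up, the work surface at z = 0. Lengths are in mm, angles in rad, forces in N, time in s.
With the tool pointing down it reaches from about 350 to 775 mm from the base axis. Payload 7.3 kg.
Tool frame: the origin (TCP) lies on the centre line of the jaws, within the pads' length; the fingertips stand 17 mm ahead of it and the grasp point (between the pads) lies 2 mm behind it; z points along the fingers, y is the line along which they close (so a half turn about z gives the same grasp; the last joint's range is limited). The gripper opens to 92 mm and grips with 3 to 60 N. Pads are 19 mm wide; open, the fingers measure 130 mm over their backs; the gripper's body (75 mm by 190 mm) begins 47 mm behind the grasp point.
Start: joints at [-1.368, 0.342, 1.524, -0, 1.275, -0.146], TCP at [179.452, -493.397, 243.741] pointing down, gripper open.
Joint ranges: [-2.53, 2.53], [-0.77, 2.02], [0.04, 2.7], [-1, 4.14], [0.28, 2.66], [-3.11, 3.11]. Speed limits (rad/s): [2.57, 2.57, 3.14, 3.14, 3.14, 3.14].

## Interface

Orientations are given as a unit quaternion [w, x, y, z].
In Python, from bench import get_state, viewer, r gives the robot as it stands.
- The arm moves only by the tool carry_out, never from a script. Its arguments are lists of equal length, an entry for each row: "delta_pos": the shift along the tool's x, y, z in units of 30 mm (1.0 is 30 mm), a list of three; "rot": the turn, a rotation vector about the tool's x, y, z in units of 6 degrees (1.0 is 6 degrees), a list of three; "gripper": the opening, from 0 (shut) to 1 (fully open). A call has 1 to 10 rows; each row shifts and turns the commanded pose from where the row before left it, along the tool's axes as they then stand; what a row does not reach is not made up. A row lasts 1/8 s, in which the tool goes at most 62.5 mm and 10.7 degrees, less where a joint would pass 70% of its speed; a pose out of reach is approached as far as the arm can. A call is refused whole if a number of a shift passes 1 or a number of a turn 1, either way. A call with a gripper value outside its range is refused whole. The fingers move at their own pace and stop on an object; the grip force is fixed at half the most. Time passes only in rows, so rows that do not move let the fingers close. It gives the time, the measured TCP pose, the force, the opening and the grip force at its end, in the units of the state.
- get_state(): the state, without advancing time (a new reading comes with each control period).
- viewer.grab_frame(name): name is "scene" or "side" or "wrist"; returns a dict with "image" (420x560x3 uint8, red, green, blue), "vfov" (degrees; the focal length in pixels is half the picture's height over the tangent of half this angle, whatever the lens; pixels are square), "cx", "cy" (the principal point, pixels), "position" and "orientation" of the camera in the world. Camera axes: x right, y down, z forward; pixel columns grow to the right and rows downward; lengths in mm; the calibration is good to about 2 mm. The wrist camera is an equidistant fisheye: a pixel r from the principal point sees the ray r / f radians off the axis. A picture is of the moment at which its call begins. There is no depth.
- r.job_done(): hands the job in; it is judged then, once.
The state is a dict: "clock": time; "joints": joint angles; "qvel": joint speeds; "joint_torque": joint torques, N m; "ee_pos": TCP position; "tool_rot": TCP orientation; "ft_force": force on the tool from outside, world axes, zero at the start; "torque": the same for the moment, N m; "width": finger opening in mm; "grasp_force": force on a finger pad.
Only numpy, scipy, OpenCV 4.12 (cv2) and the standard library are available. Lean on these libraries where they do the work, as an engineer would, in place of code of your own. Each camera call takes 0.05 s, during which the arm holds its last target. There are 200 camera calls.

## Task

The stone weighing slab rocks, because its one screw foot hangs a little clear of the worktop. Turn the knurled knob of that foot clockwise (seen from above) until the foot only just bears lightly on the worktop, so that the slab rests on all four feet but is not jacked up, and let go of it; then set the small portable balance down gently in the middle of the slab, flat on its feet. Do not tip or shove the slab, and leave the other things alone.

Things in the scene. Friction and masses are not known exactly. Their poses are not given: they have to be found in the camera images.
- slab: Veined pale stone slab, 220 (its x) x 180 (its y) x 28 mm, about 3.2 kg, loose. Its three fixed rubber feet, 30 mm tall, stand at (86, 66), (-86, 30) and (42, -66) mm in its x, y; the screw foot at (-86, -66). Origin: under its centre, level with the fixed feet's soles; z up. On the fixed feet alone it lies still, but some 11 N down on the knob tips it onto the screw foot; let go, it falls back.
- slab_top (a point): Centre of the slab's flat top face, 58 mm above the worktop; axes as the slab's.
- foot_bush (a point): Where the screw passes through the slab's top, on the screw's axis, in a brass bush that stands 5 mm proud. The thread is stiff (about 0.06 N m) and stays where it is left. Clockwise from above drives knob and foot down through the slab, 4 mm a turn. A hand that grips the knob and does not sink with it lifts the slab; one that sinks with it feels a push upward as the sole meets the worktop.
- screw_foot: The screw foot: a round knurled metal knob, 40 mm across and 24 mm tall, on a 12 mm threaded rod that ends below the slab in a 30 mm pad with a rubber sole. Origin: the knob's centre, 91 to 95 mm above the worktop, some 22 to 25 mm of free rod between knob and slab; z up along the screw, turns with the knob. At the start the sole hangs 1 to 2 mm clear (a quarter to half a turn); it cannot be measured closely.
- knob_top (a point): Centre of the knob's top face, 12 mm above its centre. Once the sole touches, the knob sinks no more when turned: the slab's corner rises instead on its rubber feet (at the knob the slab yields 0.06 mm per N), and the load that the foot keeps when let go grows by about 1 N with each 0.1 rad. Near 16 N the slab is jacked up and two fixed feet leave the worktop.
- balance: Small portable balance, a white plastic box 112 mm long (its x) x 64 mm wide (its y) x 22 mm high on four low rubber feet, with a round steel pan 56 mm across on its top (30 mm high in all) towards +x and a grey panel with display at -x; about 0.3 kg. Origin: centre of its underside, level with its feet; z up. Grip it from above across its 64 mm width.
- forceps: Steel forceps, 129 mm long, lying on the worktop; to be left alone. Origin: centre of the underside.
- spatula: Wooden-handled spatula, 160 mm long, lying on the worktop; to be left alone. Origin: centre of the underside.

How it is judged:
By the outcome, as a careful person would: the job done as asked, in the order asked, and still so for the second after the job is handed in, with the robot touching nothing.
It also fails if it takes over 72 s, if anything falls off the work surface, if the arm or the gripper's body presses on something with over 40 N, if the wrist force passes 120 N, or if a joint passes its speed limit or range.

## Working session

There is one attempt and no reset: what is moved stays moved. The work goes in short steps, Python scripts to look and compute and a tool call to move; the robot and the scene stay as the last step left them, time stands still between calls to the robot, and variables do not carry over. Pictures are saved under pics/ and viewed, at most 10 in all, crops included, and the job is handed in when it is done.

Besides the shell and the picture viewer there is one more tool, called after "Emit:" as name(argument=value, ...), one argument or row to a line, values as JSON. carry_out: Moves the arm, as the interface text tells. Its arguments: {"type":"object","properties":{"delta_pos":{"type":"array","items":{"type":"array","items":{"type":"number"}}},"rot":{"type":"array","items":{"type":"array","items":{"type":"number"}}},"gripper":{"type":"array","items":{"type":"number"}}},"required":["delta_pos","rot","gripper"]}

```bash
mkdir -p pics; cat > h.py <<'E'
import numpy as np, cv2
from scipy.spatial.transform import Rotation as R
from bench import get_state, viewer, r
def q2m(q): return R.from_quat([q[1],q[2],q[3],q[0]]).as_matrix()
def grab(n,fn=None):
    f=viewer.grab_frame(n)
    if fn: cv2.imwrite('pics/'+fn,cv2.cvtColor(f['image'],cv2.COLOR_RGB2BGR))
    return f
def ray(f,u,v,fish=False):
    F=f['image'].shape[0]/2/np.tan(np.radians(f['vfov'])/2)
    x,y=(u-f['cx'])/F,(v-f['cy'])/F
    if fish:
        t=np.hypot(x,y); s=np.sinc(t/np.pi); d=np.array([x*s,y*s,np.cos(t)])
    else: d=np.array([x,y,1.])
    return q2m(f['orientation'])@d
def onz(f,u,v,z,fish=False):
    d=ray(f,u,v,fish); p=np.array(f['position']); return p+d*(z-p[2])/d[2]
E
python3 - <<'E'
from h import *
a=[grab(n,n+'0.png') for n in('scene','side','wrist')]
im=[cv2.cvtColor(x['image'],cv2.COLOR_RGB2BGR) for x in a]
for x in a: print(np.round(x['position']),np.round(q2m(x['orientation'])[:,2],2),x['vfov'],x['cx'],x['cy'])
s=get_state();print(s)
import pickle;pickle.dump(a,open('a0.pkl','wb'))
E
```

```text
[-332.  653.  792.] [ 0.68 -0.47 -0.56] 45.46251692194629 280.63567840346315 205.81626992515262
[164. 890. 694.] [ 0.35 -0.77 -0.54] 42.635148907237124 282.09869117343845 218.93327186147545
[ 247. -468.  386.] [-0.25 -0.09 -0.96] 65.70646984690485 280.08232409588396 213.39663911590495
{'clock': 0.15, 'joints': array([-1.36800350e+00,  3.42553262e-01,  1.52479748e+00,  2.36210738e-05,
        1.27541740e+00, -1.46007055e-01]), 'qvel': array([-0.00016668, -0.00135079, -0.00211829, -0.00107443, -0.00072555,
        0.00091205]), 'joint_torque': array([ 2.08445905e-03, -4.31468296e+01, -2.44353658e+01,  7.16153998e-02,
        5.37563651e-02, -7.54071357e-05]), 'ee_pos': array([ 179.39413926, -493.09017434,  243.20953502]), 'tool_rot': array([-5.87828690e-04,  9.84831265e-01,  1.73513788e-01, -5.39306059e-06]), 'ft_force': array([ 0.24279143, -0.16293721,  0.56750917]), 'torque': array([-0.01277067,  0.00295742,  0.02960836]), 'grasp_force': 0.0, 'width': 91.81676596204994}
```

View pics/scene0.png

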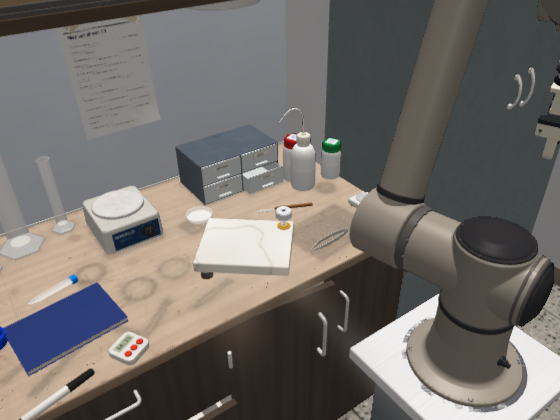

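View pics/side0.png

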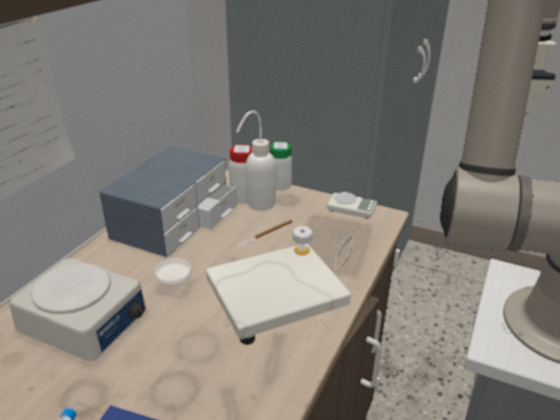

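The scene view shows the slab around (245,245) with its knob at (284,213). The side view shows the slab around (277,287), the knob at (302,234) and the balance at (352,205). I'll enlarge these areas to measure them.

```bash
python3 - <<'E'
from h import *
a=cv2.imread('pics/scene0.png');b=cv2.imread('pics/side0.png')
A=cv2.resize(a[190:290,185:385],(800,400)[:2] and (600,300),interpolation=cv2.INTER_CUBIC)
B=cv2.resize(b[185:335,200:400],(400*1,300),interpolation=cv2.INTER_CUBIC)
B=cv2.resize(b[185:335,200:400],(400,300),interpolation=cv2.INTER_CUBIC)
c=np.zeros((600,600,3),np.uint8);c[:300]=A;c[300:,:400]=B
cv2.imwrite('pics/c1.png',c)
E
```

```text
(no output)
```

View pics/c1.png

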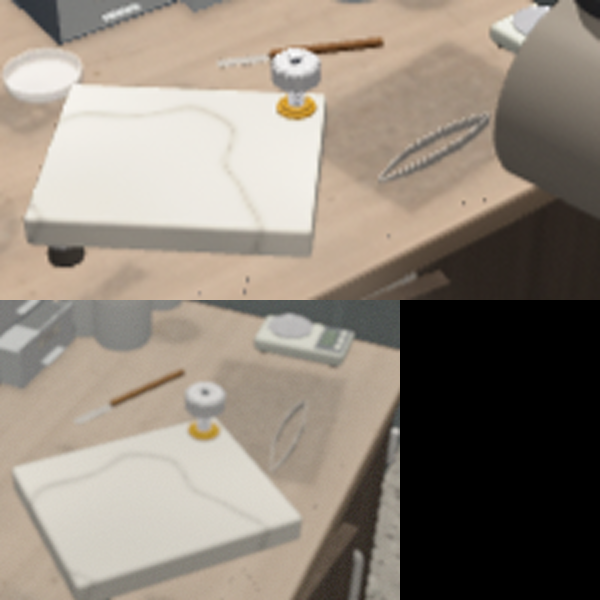

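View pics/wrist0.png

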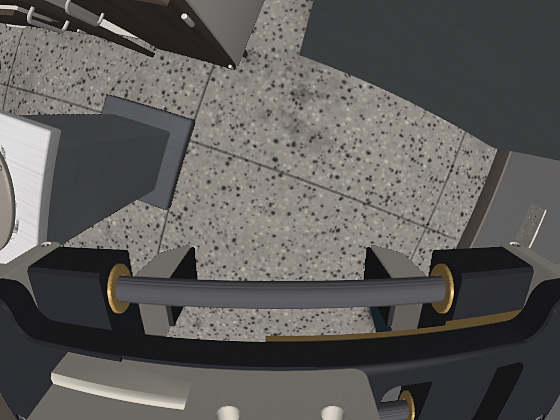

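The crop shows the slab's top corners in both views, the brass bush, the knob, and the balance with its pan at the left of the side view and its panel at the right. The wrist view shows only the floor, so I'll triangulate from the other two.

```bash
python3 - <<'E'
from h import *
import pickle
a=pickle.load(open('a0.pkl','rb'));S,D=a[0],a[1]
sc=lambda x,y:(185+x/3-.33,190+y/3-.33)
sd=lambda x,y:(200+x/2-.25,185+(y-300)/2-.25)
def tri(p,q):
    d1,d2=ray(S,*p),ray(D,*q);d1/=np.linalg.norm(d1);d2/=np.linalg.norm(d2)
    o1,o2=np.array(S['position']),np.array(D['position'])
    t=np.linalg.lstsq(np.c_[d1,-d2],o2-o1,rcond=None)[0]
    x,y=o1+d1*t[0],o2+d2*t[1];return (x+y)/2,np.linalg.norm(x-y)
C1=[(72,86),(326,94),(310,236),(29,228)];C2=[(13,469),(217,418),(300,521),(78,589)]
for p,q in zip(C1,C2): print('corner',np.round(onz(S,*sc(*p),58)),np.round(onz(D,*sd(*q),58)),np.round(tri(sc(*p),sd(*q))[0]))
for n,p,q,z in [('knobtop',(296,57),(205,390),104),('bush',(297,106),(204,431),61)]:
    print(n,np.round(onz(S,*sc(*p),z)),np.round(onz(D,*sd(*q),z)),np.round(tri(sc(*p),sd(*q))[0]))
# balance side view: pan centre and box top corners
for n,q,z in [('pan',(291,325),30),('c1',(255,342),22),('c2',(345,354),22),('c3',(354,331),22),('c4 ',(268,318),22),('b1',(256,353),3),('b2',(344,363),3)]:
    print(n,np.round(onz(D,*sd(*q),z)))
for n,q in [('forc1',(305,402)),('forc2',(274,468)),('spat1',(183,373)),('spat2',(77,420))]: print(n,np.round(onz(D,*sd(*q),3)))
E
```

```text
corner [633. 212.  58.] [638. 206.  58.] [636. 210.  59.]
corner [497.  45.  58.] [496.  41.  58.] [493.  47.  62.]
corner [358. 161.  58.] [365. 158.  58.] [365. 155.  53.]
corner [489. 326.  58.] [503. 321.  58.] [505. 318.  48.]
knobtop [501.  72. 104.] [501.  63. 104.] [496.  75. 110.]
bush [494.  76.  61.] [497.  72.  61.] [495.  75.  61.]
pan [ 506. -221.   30.]
c1 [ 535. -175.   22.]
c2 [ 429. -197.   22.]
c3 [ 435. -255.   22.]
c4  [ 542. -238.   22.]
b1 [ 535. -181.    3.]
b2 [ 431. -207.    3.]
forc1 [ 446. -106.    3.]
forc2 [435.  26.   3.]
spat1 [ 597. -100.    3.]
spat2 [663.  40.   3.]
```

Emit:
carry_out(
  delta_pos=[
    [0.74,-0.65,0],
    [0.74,-0.65,0],
    [0.74,-0.65,0],
    [0.74,-0.65,0],
    [0.74,-0.65,0],
    [0.74,-0.65,0],
    [0.74,-0.65,0],
    [0.74,-0.65,0],
    [0.74,-0.65,0],
    [0.74,-0.65,0],
  ],
  rot=[
    [0,0,0],
    [0,0,0],
    [0,0,0],
    [0,0,0],
    [0,0,0],
    [0,0,0],
    [0,0,0],
    [0,0,0],
    [0,0,0],
    [0,0,0],
  ],
  gripper=[1,1,1,1,1,1,1,1,1,1],
)

```text
clock: 1.4
ee_pos: [321.7, -233.3, 243.6]
tool_rot: [-0.0, 0.985, 0.173, -0.0]
ft_force: [0.9, -0.5, 0.8]
width: 91.8
grasp_force: 0.0
```

Emit:
carry_out(
  delta_pos=[
    [0.74,-0.65,0.1],
    [0.74,-0.65,0.1],
    [0.74,-0.65,0.1],
    [0.74,-0.65,0.1],
    [0.74,-0.65,0.1],
    [0.74,-0.65,0.1],
    [0.74,-0.65,0.1],
    [0.74,-0.65,0.1],
    [0.74,-0.65,0.1],
    [0.74,-0.65,0.1],
  ],
  rot=[
    [0,0,0],
    [0,0,0],
    [0,0,0],
    [0,0,0],
    [0,0,0],
    [0,0,0],
    [0,0,0],
    [0,0,0],
    [0,0,0],
    [0,0,0],
  ],
  gripper=[1,1,1,1,1,1,1,1,1,1],
)

```text
clock: 2.65
ee_pos: [463.7, 25.8, 213.4]
tool_rot: [0.0, 0.985, 0.174, -0.0]
ft_force: [0.4, -0.9, -0.3]
width: 92.0
grasp_force: 0.0
```

Emit:
carry_out(
  delta_pos=[
    [0.74,-0.6,0.2],
    [0.74,-0.6,0.2],
    [0,0,0],
  ],
  rot=[
    [0,0,0],
    [0,0,0],
    [0,0,0],
  ],
  gripper=[1,1,1],
)

```text
clock: 3.02
ee_pos: [492.9, 75.0, 200.9]
tool_rot: [-0.0, 0.985, 0.175, -0.001]
ft_force: [0.2, -0.5, 0.4]
width: 91.6
grasp_force: 0.0
```

```bash
python3 - <<'E'
from h import *
import pickle
f=grab('wrist','w1.png');pickle.dump(f,open('w1.pkl','wb'))
s=get_state();print(s['clock'],s['ee_pos'],s['tool_rot'],s['joints'],s['ft_force'])
E
```

```text
3.075 [492.53541994  74.2118597  201.16655264] [ 4.55330907e-05  9.84688555e-01  1.74321367e-01 -7.13687362e-04] [-4.23345630e-03  3.34055401e-01  1.66171023e+00 -3.77758950e-04
  1.14721525e+00  1.21628521e+00] [-0.64506939  0.2153538   0.62798344]
```

View pics/w1.png

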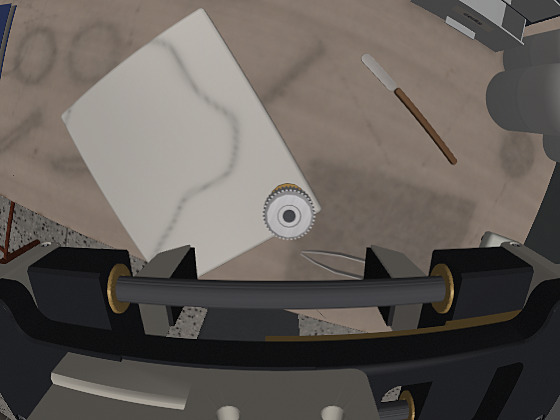

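The wrist view shows the knob top at about (289,215), and the slab, bush, forceps and spatula are clear. I'll measure the knob now, then rotate and measure it again.

```bash
cat >> h.py <<'E'
def knob(f,guess):
    g=cv2.cvtColor(f['image'],cv2.COLOR_RGB2GRAY); x,y=map(int,guess); w=16
    c=g[y-w:y+w,x-w:x+w]; m=(c<95).astype(np.uint8)
    n,l,st,ce=cv2.connectedComponentsWithStats(m)
    k=min(range(1,n),key=lambda i:np.hypot(*(ce[i]-w))-0.02*st[i,4])
    return ce[k][0]+x-w,ce[k][1]+y-w,st[k,4]
E
python3 - <<'E'
from h import *
import pickle
f=pickle.load(open('w1.pkl','rb'))
u,v,n=knob(f,(289,215));print(u,v,n)
print(onz(f,u,v,105,True),onz(f,u,v,102,True), f['position'])
P=[(204,9),(318,209),(62,117)]
for p in P: print(onz(f,*p,58,True))
print('bush',onz(f,287,187,63,True))
E
```

```text
288.61538461538464 215.54700854700855 117
[498.91094989  70.84538064 105.        ] [498.13004453  70.47229129 102.        ] [560.9614019  100.49092224 343.37889242]
[640.45820617 201.8300509   58.        ]
[501.70569936  41.97050769  58.        ]
[505.32027801 316.01803108  58.        ]
bush [511.90492771  76.06288783  63.        ]
```

Emit:
carry_out(
  delta_pos=[
    [0,0,0],
    [0,0,0],
    [0,0,0],
    [0,0,0],
    [0,0,0],
    [0,0,0],
    [0,0,0],
    [0,0,0],
    [0,0,0],
    [0,0,0],
  ],
  rot=[
    [0,0,-1],
    [0,0,-1],
    [0,0,-1],
    [0,0,-1],
    [0,0,-1],
    [0,0,-1],
    [0,0,-1],
    [0,0,-1],
    [0,0,-1],
    [0,0,-1],
  ],
  gripper=[1,1,1,1,1,1,1,1,1,1],
)

```text
clock: 4.32
ee_pos: [492.4, 72.8, 202.0]
tool_rot: [0.0, 0.765, 0.644, -0.0]
ft_force: [0.2, 0.2, 0.1]
width: 91.6
grasp_force: 0.0
```

Emit:
carry_out(
  delta_pos=[
    [0,0,0],
    [0,0,0],
    [0,0,0],
    [0,0,0],
    [0,0,0],
    [0,0,0],
    [0,0,0],
    [0,0,0],
    [0,0,0],
    [0,0,0],
  ],
  rot=[
    [0,0,-1],
    [0,0,-1],
    [0,0,-1],
    [0,0,-1],
    [0,0,-1],
    [0,0,-1],
    [0,0,-1],
    [0,0,-1],
    [0,0,-1],
    [0,0,-1],
  ],
  gripper=[0.7,0.7,0.7,0.7,0.7,0.7,0.7,0.7,0.7,0.7],
)

```text
clock: 5.58
ee_pos: [492.4, 72.8, 201.9]
tool_rot: [0.0, 0.341, 0.94, -0.0]
ft_force: [-0.7, -0.2, -0.0]
width: 64.0
grasp_force: 0.0
```

Emit:
carry_out(
  delta_pos=[
    [0,0,0],
    [0,0,0],
    [0,0,0],
  ],
  rot=[
    [0,0,-1],
    [0,0,-1],
    [0,0,0],
  ],
  gripper=[0.7,0.7,0.7],
)

```text
clock: 5.95
ee_pos: [492.5, 73.0, 201.9]
tool_rot: [0.0, 0.243, 0.97, -0.0]
ft_force: [-0.7, 0.4, 0.3]
width: 64.1
grasp_force: 0.0
```

```bash
python3 - <<'E'
from h import *
import pickle
f=grab('wrist','w2.png');pickle.dump(f,open('w2.pkl','wb'))
s=get_state();print(s['clock'],s['ee_pos'],s['tool_rot'],s['joints'],s['ft_force'],s['width'],f['position'])
E
```

```text
6.0 [492.54108624  73.14060866 201.88963015] [ 3.34870490e-05  2.43535771e-01  9.69891907e-01 -1.25072056e-04] [-6.46239154e-03  3.32297017e-01  1.66214585e+00 -2.83999176e-04
  1.14714409e+00 -1.08512252e+00] [ 0.29816879  0.03662756 -0.14345292] 63.94732174626398 [429.10520503 107.68634285 344.50042721]
```

View pics/w2.png

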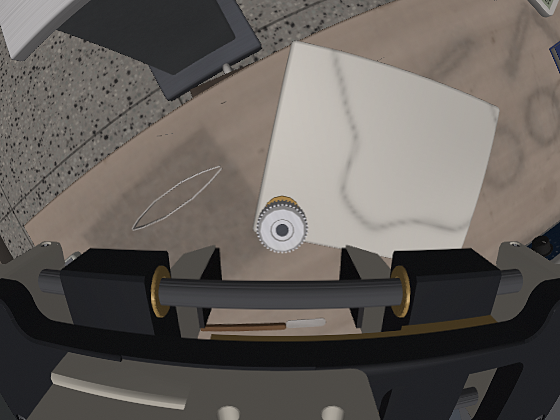

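The knob is at about (282,229) in this second view, taken 132° round from the first.

```bash
python3 - <<'E'
from h import *
import pickle
fs=[pickle.load(open(n,'rb')) for n in('w1.pkl','w2.pkl')]
gs=[(289,215),(282,229)]
TC=[(492.4,73.2),(492.5,73.0)]
A=[];b=[];Q=[]
for f,g,yaw in zip(fs,gs,(20,152)):
    # rough circle fit of the bright knob and dark hub
    u,v,n=knob(f,g); p=onz(f,u,v,104,True); Q.append(p); print(u,v,n,p)
    c,s=np.cos(np.radians(yaw)),np.sin(np.radians(yaw))
    # p = K + Rot(yaw)*m  (camera mount error m)
    A+= [[1,0,c,s],[0,1,s,-c]]; b+=list(p[:2])
print('K,m',np.linalg.solve(np.array(A),np.array(b)))
# slab corners view2
for p in [(293,42),(498,109),(465,249)]: print(onz(fs[1],*p,58,True))
o=[np.array(f['position']) for f in fs]; d=[ray(f,*knob(f,g)[:2],True) for f,g in zip(fs,gs)]
t=np.linalg.lstsq(np.c_[d[0],-d[1]],o[1]-o[0],rcond=None)[0];print(o[0]+d[0]*t[0],o[1]+d[1]*t[1])
E
```

```text
288.61538461538464 215.54700854700855 117 [498.6506481   70.72101752 104.        ]
281.70535714285717 229.66964285714286 112 [500.19187947  70.78404883 104.        ]
K,m [ 4.99407232e+02  7.10956334e+01 -8.39082583e-01  9.32567859e-02]
[368.15945596 152.66909419  58.        ]
[506.57243163 317.30686835  58.        ]
[627.2331722  225.41915935  58.        ]
[499.37160156  71.06546394 106.76968306] [499.3789553   71.2060515  106.75028496]
```

Emit:
carry_out(
  delta_pos=[
    [-0.236,0.05,0.6],
    [0,0,0.8],
    [0,0,0.8],
    [0,0,0.8],
    [0,0,0.5],
    [0,0,0.16],
    [0,0,0],
  ],
  rot=[
    [0,0,0],
    [0,0,0],
    [0,0,0],
    [0,0,0],
    [0,0,0],
    [0,0,0],
    [0,0,0],
  ],
  gripper=[0.7,0.7,0.7,0.7,0.7,0.7,0.6],
)

```text
clock: 6.88
ee_pos: [500.0, 71.8, 92.2]
tool_rot: [0.0, 0.242, 0.97, -0.0]
ft_force: [-0.5, 0.6, 0.8]
width: 58.2
grasp_force: 0.0
```

Emit:
carry_out(
  delta_pos=[
    [0,0,0],
    [0,0,0],
    [0,0,0],
  ],
  rot=[
    [0,0,0],
    [0,0,0],
    [0,0,0],
  ],
  gripper=[0.52,0.5,0.48],
)

```text
clock: 7.25
ee_pos: [500.0, 71.9, 92.3]
tool_rot: [0.0, 0.242, 0.97, 0.0]
ft_force: [-0.6, 0.6, 0.1]
width: 44.3
grasp_force: 0.0
```

```bash
python3 - <<'E'
from h import *
f=grab('side','s2.png');g=grab('wrist','w3.png')
a=cv2.imread('pics/s2.png')[170:320,220:420];b=cv2.imread('pics/w3.png')
c=np.hstack([cv2.resize(a,(400,300),interpolation=cv2.INTER_CUBIC),cv2.resize(b,(400,300))]);cv2.imwrite('pics/c2.png',c)
s=get_state();print(s['ee_pos'],s['ft_force'],s['torque'],s['width'])
E
```

```text
[499.8785003   71.87715142  92.06852097] [ 0.15223079 -0.50147045 -0.90844154] [ 0.04893921 -0.19423394 -0.06028689] 44.338689774372654
```

View pics/c2.png

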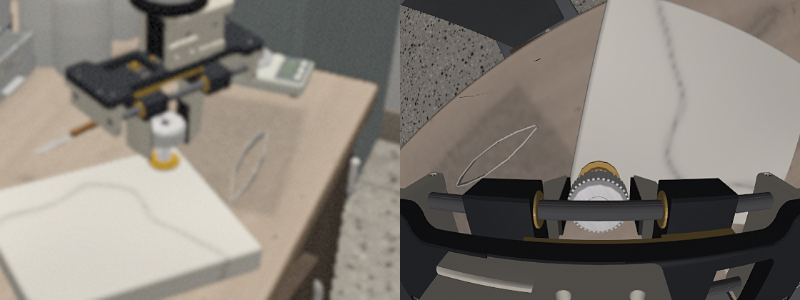

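The pads straddle the knob in the wrist view, with the knob at about (598,205) in the composite. I'll make a small centring correction and close slowly while watching the side force.

Emit:
carry_out(
  delta_pos=[
    [0,-0.03,0],
    [0,0,0],
  ],
  rot=[
    [0,0,0],
    [0,0,0],
  ],
  gripper=[0.47,0.46],
)

```text
clock: 7.6
ee_pos: [499.4, 71.0, 91.9]
tool_rot: [0.0, 0.242, 0.97, -0.0]
ft_force: [-0.2, -0.4, -0.7]
width: 42.2
grasp_force: 0.0
```

Emit:
carry_out(
  delta_pos=[
    [0,0,0],
    [0,0,0],
  ],
  rot=[
    [0,0,0],
    [0,0,0],
  ],
  gripper=[0.45,0.445],
)

```text
clock: 7.85
ee_pos: [499.4, 71.1, 91.9]
tool_rot: [0.0, 0.242, 0.97, -0.0]
ft_force: [0.5, -0.3, -0.2]
width: 40.7
grasp_force: 0.0
```

Emit:
carry_out(
  delta_pos=[
    [0,0,0],
    [0,0,0],
  ],
  rot=[
    [0,0,0],
    [0,0,0],
  ],
  gripper=[0.44,0.435],
)

```text
clock: 8.1
ee_pos: [499.3, 70.9, 91.9]
tool_rot: [-0.0, 0.242, 0.97, -0.0]
ft_force: [-1.2, -2.0, 0.2]
width: 40.0
grasp_force: 0.8
```

Emit:
carry_out(
  delta_pos=[
    [0,-0.008,0],
    [0,0,0],
  ],
  rot=[
    [0,0,0],
    [0,0,0],
  ],
  gripper=[0.435,0.435],
)

```text
clock: 8.35
ee_pos: [499.2, 70.8, 91.9]
tool_rot: [-0.0, 0.242, 0.97, -0.0]
ft_force: [-0.0, -1.0, -0.4]
width: 39.8
grasp_force: 0.8
```

Emit:
carry_out(
  delta_pos=[
    [0,0,0],
    [0,0,0],
    [0,0,0],
  ],
  rot=[
    [0,0,0],
    [0,0,0],
    [0,0,0],
  ],
  gripper=[0.43,0.4,0.3],
)

```text
clock: 8.72
ee_pos: [499.2, 70.9, 91.9]
tool_rot: [-0.0, 0.242, 0.97, -0.0]
ft_force: [-0.0, -0.5, 0.6]
width: 39.5
grasp_force: 30.0
```

Emit:
carry_out(
  delta_pos=[
    [0,0,0.0022],
    [0,0,0.0022],
    [0,0,0.0022],
    [0,0,0.0022],
    [0,0,0.0022],
    [0,0,0],
  ],
  rot=[
    [0,0,1],
    [0,0,1],
    [0,0,1],
    [0,0,1],
    [0,0,1],
    [0,0,0],
  ],
  gripper=[0.3,0.3,0.3,0.3,0.3,0.3],
)

```text
clock: 9.48
ee_pos: [499.3, 70.9, 91.6]
tool_rot: [0.0, 0.485, 0.875, 0.0]
ft_force: [-0.8, 0.2, 0.0]
width: 39.3
grasp_force: 30.0
```

```bash
python3 - <<'E'
from h import *
for i in range(4):
    grab('side'); s=get_state();print(s['ee_pos'].round(2),s['ft_force'].round(2),s['torque'].round(3))
E
```

```text
[499.28  70.92  91.56] [ 0.06 -0.89 -0.13] [-0.041 -0.157 -0.071]
[499.3   70.9   91.54] [ 0.21 -0.56 -0.71] [-0.036 -0.089 -0.054]
[499.31  70.89  91.57] [ 1.19 -0.09 -0.12] [-0.037 -0.145 -0.023]
[499.28  70.89  91.55] [-0.23 -0.42 -0.76] [-0.01  -0.111  0.049]
```

Emit:
carry_out(
  delta_pos=[
    [0,0,0.0022],
    [0,0,0.0022],
    [0,0,0.0022],
    [0,0,0.0022],
    [0,0,0.0022],
    [0,0,0.0022],
    [0,0,0.0022],
    [0,0,0.0022],
    [0,0,0],
  ],
  rot=[
    [0,0,1],
    [0,0,1],
    [0,0,1],
    [0,0,1],
    [0,0,1],
    [0,0,1],
    [0,0,1],
    [0,0,1],
    [0,0,0],
  ],
  gripper=[0.3,0.3,0.3,0.3,0.3,0.3,0.3,0.3,0.3],
)

```text
clock: 10.8
ee_pos: [499.4, 70.9, 91.1]
tool_rot: [0.0, 0.798, 0.602, 0.0]
ft_force: [0.3, -0.1, -0.1]
width: 39.2
grasp_force: 30.0
```

```bash
cat > m.py <<'E'
from h import *
import sys
a=[]
for i in range(int(sys.argv[1]) if len(sys.argv)>1 else 6):
    grab('side'); s=get_state(); a.append(np.r_[s['ee_pos'],s['ft_force'],s['torque']])
print(s['clock'],np.mean(a,0).round(2),s['joints'][5].round(3),'Fz sd',np.std(a,0)[5].round(2))
E
python3 m.py
```

```text
11.1 [ 4.9938e+02  7.0900e+01  9.1050e+01  1.0200e+00  3.4000e-01 -3.8000e-01
  8.0000e-02 -1.0000e-01 -0.0000e+00] 0.267 Fz sd 0.57
```

Emit:
carry_out(
  delta_pos=[
    [0,0,0.0022],
    [0,0,0.0022],
    [0,0,0.0022],
    [0,0,0],
  ],
  rot=[
    [0,0,1],
    [0,0,1],
    [0,0,1],
    [0,0,0],
  ],
  gripper=[0.3,0.3,0.3,0.3],
)

```text
clock: 11.6
ee_pos: [499.4, 70.9, 90.9]
tool_rot: [0.0, 0.883, 0.47, 0.0]
ft_force: [0.5, 0.3, -1.4]
width: 39.1
grasp_force: 30.0
```

Emit:
carry_out(
  delta_pos=[
    [0,0,0.0022],
    [0,0,0.0022],
    [0,0,0],
  ],
  rot=[
    [0,0,1],
    [0,0,1],
    [0,0,0],
  ],
  gripper=[0.3,0.3,0.3],
)

```text
clock: 11.98
ee_pos: [499.4, 70.9, 90.7]
tool_rot: [0.0, 0.927, 0.376, 0.0]
ft_force: [1.5, -0.2, -1.1]
width: 39.3
grasp_force: 30.0
```

```bash
python3 m.py 6
```

```text
12.275 [ 4.994e+02  7.086e+01  9.075e+01  1.420e+00  1.030e+00 -9.200e-01
  1.500e-01 -2.100e-01  4.000e-02] 0.791 Fz sd 0.46
```

Emit:
carry_out(
  delta_pos=[
    [0,0,0.0028],
    [0,0,0.0028],
    [0,0,0],
  ],
  rot=[
    [0,0,1],
    [0,0,1],
    [0,0,0],
  ],
  gripper=[0.3,0.3,0.3],
)

```text
clock: 12.65
ee_pos: [499.4, 70.9, 90.6]
tool_rot: [0.0, 0.961, 0.276, 0.0]
ft_force: [2.2, 0.4, -0.6]
width: 39.4
grasp_force: 30.0
```

```bash
python3 m.py 5
```

```text
12.9 [ 4.9942e+02  7.0850e+01  9.0610e+01  1.9500e+00  2.7000e-01 -4.7000e-01
  1.6000e-01 -2.8000e-01 -2.0000e-02] 1.0 Fz sd 0.44
```

Emit:
carry_out(
  delta_pos=[
    [0,0,0.0025],
    [0,0,0.0025],
    [0,0,0],
  ],
  rot=[
    [0,0,1],
    [0,0,1],
    [0,0,0],
  ],
  gripper=[0.3,0.3,0.3],
)

```text
clock: 13.28
ee_pos: [499.4, 70.8, 90.5]
tool_rot: [0.0, 0.985, 0.174, 0.0]
ft_force: [1.3, 1.0, -0.2]
width: 39.3
grasp_force: 30.0
```

```bash
python3 m.py 5
```

```text
13.525 [ 4.9942e+02  7.0820e+01  9.0470e+01  2.8900e+00  1.0000e-02 -2.1000e-01
  1.3000e-01 -3.4000e-01 -1.0000e-02] 1.21 Fz sd 0.2
```

Emit:
carry_out(
  delta_pos=[
    [0.004,0,0.0022],
    [0,0,0.0022],
    [0,0,0],
  ],
  rot=[
    [0,0,1],
    [0,0,1],
    [0,0,0],
  ],
  gripper=[0.3,0.3,0.3],
)

```text
clock: 13.9
ee_pos: [499.4, 70.8, 90.3]
tool_rot: [0.0, 0.998, 0.07, 0.0]
ft_force: [2.4, -0.8, 0.7]
width: 39.4
grasp_force: 30.0
```

```bash
python3 m.py 5
```

```text
14.15 [ 4.9943e+02  7.0810e+01  9.0310e+01  2.0500e+00 -8.9000e-01  6.0000e-01
  3.0000e-02 -3.0000e-01 -3.0000e-02] 1.419 Fz sd 0.5
```

Emit:
carry_out(
  delta_pos=[
    [0,0,0.0022],
    [0,0,0.0022],
    [0,0,0],
  ],
  rot=[
    [0,0,1],
    [0,0,1],
    [0,0,0],
  ],
  gripper=[0.3,0.3,0.3],
)

```text
clock: 14.52
ee_pos: [499.4, 70.8, 90.2]
tool_rot: [0.0, 0.999, -0.034, 0.0]
ft_force: [2.4, -1.1, 1.2]
width: 39.7
grasp_force: 30.0
```

```bash
python3 m.py 5
```

```text
14.775 [ 4.9944e+02  7.0780e+01  9.0170e+01  2.0400e+00 -1.6500e+00  7.7000e-01
 -1.0000e-01 -2.9000e-01  0.0000e+00] 1.629 Fz sd 0.59
```

Emit:
carry_out(
  delta_pos=[
    [0,0,0.0022],
    [0,0,0.0022],
    [0,0,0],
  ],
  rot=[
    [0,0,1],
    [0,0,1],
    [0,0,0],
  ],
  gripper=[0.3,0.3,0.3],
)

```text
clock: 15.15
ee_pos: [499.5, 70.8, 90.1]
tool_rot: [0.0, 0.99, -0.139, 0.0]
ft_force: [1.8, -3.0, -0.0]
width: 39.5
grasp_force: 30.0
```

```bash
python3 m.py 8
```

```text
15.55 [ 4.9944e+02  7.0790e+01  9.0040e+01  2.0400e+00 -2.7200e+00  1.4300e+00
 -2.3000e-01 -2.9000e-01  1.0000e-02] 1.839 Fz sd 0.41
```

Emit:
carry_out(
  delta_pos=[
    [0.005,0.005,0],
    [0,0,0],
  ],
  rot=[
    [0,0,0],
    [0,0,0],
  ],
  gripper=[0.3,0.3],
)

```text
clock: 15.8
ee_pos: [499.4, 70.8, 90.0]
tool_rot: [0.0, 0.99, -0.139, -0.0]
ft_force: [1.8, -2.7, 1.7]
width: 39.6
grasp_force: 30.0
```

```bash
python3 m.py 8
```

```text
16.2 [ 4.9945e+02  7.0750e+01  9.0000e+01  1.6700e+00 -2.2500e+00  2.5400e+00
 -1.4000e-01 -2.9000e-01  6.0000e-02] 1.839 Fz sd 0.55
```

Emit:
carry_out(
  delta_pos=[
    [0,0,0.0022],
    [0,0,0.0022],
    [0,0,0],
  ],
  rot=[
    [0,0,1],
    [0,0,1],
    [0,0,0],
  ],
  gripper=[0.3,0.3,0.3],
)

```text
clock: 16.58
ee_pos: [499.5, 70.8, 90.0]
tool_rot: [-0.0, 0.97, -0.242, 0.0]
ft_force: [0.9, -1.3, 2.4]
width: 39.3
grasp_force: 30.0
```

```bash
python3 m.py 8
```

```text
16.975 [ 4.9949e+02  7.0760e+01  8.9980e+01  7.1000e-01 -1.6500e+00  4.5200e+00
 -2.0000e-02 -1.2000e-01 -4.0000e-02] 2.048 Fz sd 0.46
```

Emit:
carry_out(
  delta_pos=[
    [0,0,-0.004],
    [0,0,0],
  ],
  rot=[
    [0,0,0],
    [0,0,0],
  ],
  gripper=[0.3,0.3],
)

```text
clock: 17.23
ee_pos: [499.5, 70.8, 90.0]
tool_rot: [0.0, 0.97, -0.242, -0.0]
ft_force: [0.2, -1.1, 3.8]
width: 39.4
grasp_force: 30.0
```

```bash
sed -i 's/round(2),s/round(3),s/;s/^import sys/import sys; np.set_printoptions(suppress=True)/' m.py; python3 m.py 8
```

```text
17.625 [499.474  70.748  89.97    0.765  -1.106   4.261   0.052  -0.131   0.034] 2.048 Fz sd 0.42
```

Emit:
carry_out(
  delta_pos=[
    [0,0,-0.004],
    [0,0,0],
  ],
  rot=[
    [0,0,0],
    [0,0,0],
  ],
  gripper=[0.3,0.3],
)

```text
clock: 17.88
ee_pos: [499.5, 70.8, 90.0]
tool_rot: [-0.0, 0.97, -0.242, -0.0]
ft_force: [1.3, 0.1, 2.6]
width: 39.3
grasp_force: 30.0
```

```bash
python3 m.py 8
```

```text
18.275 [499.459  70.74   89.992   1.307  -0.14    1.505   0.175  -0.27    0.011] 2.048 Fz sd 0.45
```

Emit:
carry_out(
  delta_pos=[
    [0,0,-0.003],
    [0,0,0],
    [0,0,0],
  ],
  rot=[
    [0,0,0],
    [0,0,0],
    [0,0,0],
  ],
  gripper=[0.3,0.3,0.3],
)

```text
clock: 18.65
ee_pos: [499.4, 70.7, 90.0]
tool_rot: [0.0, 0.97, -0.242, -0.0]
ft_force: [2.6, -0.8, -1.4]
width: 39.3
grasp_force: 30.0
```

```bash
python3 m.py 10
```

```text
19.15 [499.413  70.746  90.057   2.25    0.351  -2.402   0.226  -0.392  -0.002] 2.048 Fz sd 0.74
```

Emit:
carry_out(
  delta_pos=[
    [0,0,0.002],
    [0,0,0],
    [0,0,0],
    [0,0,0],
  ],
  rot=[
    [0,0,0],
    [0,0,0.5],
    [0,0,0.5],
    [0,0,0],
  ],
  gripper=[0.3,0.3,0.3,0.3],
)

```text
clock: 19.65
ee_pos: [499.4, 70.8, 90.0]
tool_rot: [0.0, 0.956, -0.292, -0.0]
ft_force: [2.8, 0.7, -3.6]
width: 39.8
grasp_force: 30.0
```

```bash
python3 m.py 10
```

```text
20.15 [499.394  70.742  90.055   1.959   0.854  -3.929   0.309  -0.4    -0.027] 2.153 Fz sd 0.49
```

Emit:
carry_out(
  delta_pos=[
    [0,0,0.004],
    [0,0,0],
    [0,0,0],
  ],
  rot=[
    [0,0,0],
    [0,0,0],
    [0,0,0],
  ],
  gripper=[0.3,0.3,0.3],
)

```text
clock: 20.52
ee_pos: [499.4, 70.7, 90.0]
tool_rot: [0.0, 0.956, -0.292, -0.0]
ft_force: [1.2, 1.2, -2.7]
width: 39.1
grasp_force: 30.0
```

```bash
python3 m.py 10
```

```text
21.025 [499.432  70.711  90.018   1.294   0.924  -2.912   0.347  -0.265  -0.014] 2.153 Fz sd 0.47
```

Emit:
carry_out(
  delta_pos=[
    [0,0,0.004],
    [0,0,0],
    [0,0,0],
  ],
  rot=[
    [0,0,0],
    [0,0,0],
    [0,0,0],
  ],
  gripper=[0.3,0.3,0.3],
)

```text
clock: 21.4
ee_pos: [499.5, 70.7, 90.0]
tool_rot: [0.0, 0.956, -0.292, 0.0]
ft_force: [0.4, 1.1, -0.7]
width: 38.9
grasp_force: 30.0
```

```bash
python3 m.py 10
```

```text
21.9 [499.477  70.703  89.997  -0.042   1.015   0.495   0.298  -0.028  -0.021] 2.153 Fz sd 0.97
```

Emit:
carry_out(
  delta_pos=[
    [0,0,0],
    [0,0,0.001],
    [0,0,0],
    [0,0,0],
  ],
  rot=[
    [0,0,0.5],
    [0,0,0.4],
    [0,0,0],
    [0,0,0],
  ],
  gripper=[0.3,0.3,0.3,0.3],
)

```text
clock: 22.4
ee_pos: [499.5, 70.7, 90.0]
tool_rot: [-0.0, 0.942, -0.337, 0.0]
ft_force: [-0.9, 0.6, 3.0]
width: 39.6
grasp_force: 30.0
```

```bash
python3 m.py 10
```

```text
22.9 [499.514  70.719  89.974  -0.871   1.059   3.882   0.344   0.111  -0.047] 2.247 Fz sd 0.56
```

Emit:
carry_out(
  delta_pos=[
    [0,0,-0.006],
    [0,0,0],
    [0,0,0],
  ],
  rot=[
    [0,0,0],
    [0,0,0],
    [0,0,0],
  ],
  gripper=[0.3,0.3,0.3],
)

```text
clock: 23.28
ee_pos: [499.5, 70.7, 90.0]
tool_rot: [0.0, 0.941, -0.337, -0.0]
ft_force: [-0.2, 1.2, 2.3]
width: 39.3
grasp_force: 30.0
```

```bash
python3 m.py 6
```

```text
23.575 [499.489  70.715  89.978  -0.246   1.459   1.803   0.396   0.003  -0.078] 2.247 Fz sd 0.67
```

Emit:
carry_out(
  delta_pos=[
    [0,0,0],
    [0,0,0],
    [0,0,0],
    [0,0,0],
    [0,0,-0.5],
    [0,0,-1],
    [0,0,-1],
    [0,0,-1],
    [0,0,-1],
    [0,0,-0.5],
  ],
  rot=[
    [0,0,0],
    [0,0,0],
    [0,0,0],
    [0,0,0],
    [0,0,0],
    [0,0,0],
    [0,0,0],
    [0,0,0],
    [0,0,0],
    [0,0,0],
  ],
  gripper=[0.5,0.6,0.7,0.7,0.7,0.7,0.7,0.7,1,1],
)

```text
clock: 24.82
ee_pos: [500.0, 70.7, 243.0]
tool_rot: [-0.001, 0.941, -0.337, 0.002]
ft_force: [0.3, 0.0, -0.1]
width: 80.2
grasp_force: 0.0
```

```bash
python3 - <<'E'
from h import *
import pickle
f=grab('wrist','w4.png');pickle.dump(f,open('w4.pkl','wb'))
s=get_state();print(s['clock'],s['ee_pos'],s['tool_rot'],s['joints'],s['ft_force'],s['width'],f['position'])
E
```

```text
24.875 [500.62903762  70.71910284 244.35002502] [-9.34395308e-04  9.41435429e-01 -3.37179261e-01  2.93363919e-03] [-1.12667319e-02  3.02691599e-01  1.57976910e+00 -1.57522365e-04
  1.25297606e+00  2.24741993e+00] [ 0.57252171 -0.02907652  1.69229587] 83.50891034534358 [555.32726519  25.66989746 385.81458381]
```

View pics/w4.png

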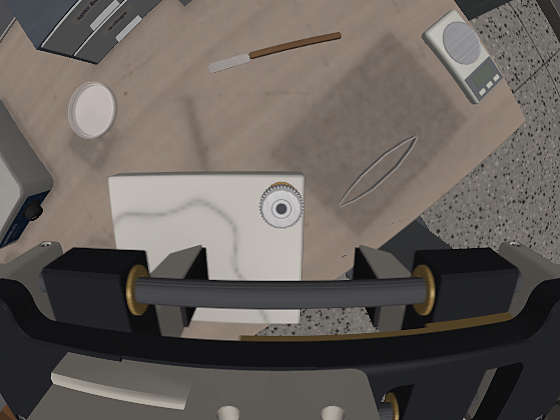

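The view shows the slab apparently undisturbed, the knob at (281,208), and the balance at top right with its pan at (463,43). I'll compute the slab and balance positions.

```bash
python3 - <<'E'
from h import *
import pickle
f=pickle.load(open('w4.pkl','rb'))
u,v,n=knob(f,(281,208));print(u,v,onz(f,u,v,102,True))
for p in [(110,176),(303,173)]: print(onz(f,*p,58,True))
for p in [(422,37),(457,11)]: print('bal+x',onz(f,*p,22,True))
print('near',onz(f,503,87,22,True),onz(f,475,103,3,True))
print('pan',onz(f,463,43,30,True))
E
```

```text
280.875 208.5 [498.51605155  72.02869481 102.        ]
[640.64886488 202.8082195   58.        ]
[504.26441333  38.12145249  58.        ]
bal+x [ 538.97916334 -177.13247305   22.        ]
bal+x [ 540.46273556 -246.28084561   22.        ]
near [ 426.12448372 -242.88168592   22.        ] [ 428.19995304 -200.03481392    3.        ]
pan [ 504.80554732 -218.10311118   30.        ]
```

Emit:
carry_out(
  delta_pos=[
    [0,0,0],
    [0,0,0],
    [0,0,0],
    [0,0,0],
    [0,0,0],
    [0,0,0],
    [0,0,0],
    [0,0,0],
  ],
  rot=[
    [0,0,-1],
    [0,0,-1],
    [0,0,-1],
    [0,0,-1],
    [0,0,-1],
    [0,0,-1],
    [0,0,-1],
    [0,0,-1],
  ],
  gripper=[1,1,1,1,1,1,1,1],
)

```text
clock: 25.88
ee_pos: [499.3, 70.7, 240.4]
tool_rot: [0.0, 0.997, 0.077, 0.0]
ft_force: [0.2, 0.1, 1.0]
width: 91.8
grasp_force: 0.0
```

Emit:
carry_out(
  delta_pos=[
    [-0.193,0.94,0],
    [-0.193,0.94,0],
    [-0.193,0.94,0],
    [-0.193,0.94,0],
    [-0.193,0.94,0.3],
    [-0.193,0.94,0.4],
    [-0.193,0.94,0.4],
    [-0.193,0.94,0.4],
    [-0.193,0.94,0.4],
    [-0.193,0.94,0.2],
  ],
  rot=[
    [0,0,0],
    [0,0,0],
    [0,0,0],
    [0,0,0],
    [0,0,0],
    [0,0,0],
    [0,0,0],
    [0,0,0],
    [0,0,0],
    [0,0,0],
  ],
  gripper=[1,1,1,1,1,1,1,1,1,1],
)

```text
clock: 27.12
ee_pos: [483.9, -217.5, 176.7]
tool_rot: [-0.0, 0.997, 0.075, -0.0]
ft_force: [-0.1, -0.1, 0.3]
width: 91.9
grasp_force: 0.0
```

Emit:
carry_out(
  delta_pos=[
    [0,0,0],
    [0,0,0],
  ],
  rot=[
    [0,0,0],
    [0,0,0],
  ],
  gripper=[1,1],
)

```text
clock: 27.38
ee_pos: [484.3, -216.2, 177.3]
tool_rot: [-0.0, 0.997, 0.075, 0.0]
ft_force: [0.1, -0.0, -0.3]
width: 92.0
grasp_force: 0.0
```

```bash
python3 - <<'E'
from h import *
import pickle
f=grab('wrist','w5.png');pickle.dump(f,open('w5.pkl','wb'))
s=get_state();print(s['clock'],s['ee_pos'],s['tool_rot'],s['joints'],s['ft_force'],s['width'],f['position'])
E
```

```text
27.425 [ 484.40183257 -215.97298458  177.45420996] [-1.95862702e-05  9.97175908e-01  7.51011403e-02  1.63706592e-04] [-5.64085721e-01  4.14110317e-01  1.60915818e+00  2.52175163e-04
  1.11808478e+00  8.56256493e-01] [ 0.55166565 -0.65368628  0.08398218] 92.04475282054439 [ 555.69097055 -204.84409008  319.94625987]
```

View pics/w5.png

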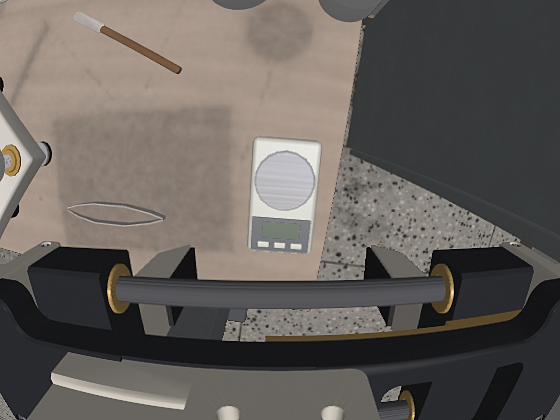

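The balance's top-face corners are at about (255,138), (321,142), (312,252) and (249,248), and its pan is at (285,181).

```bash
python3 - <<'E'
from h import *
import pickle
f=pickle.load(open('w5.pkl','rb'))
c=[onz(f,*p,22,True)[:2] for p in [(255.5,138),(321,142),(312,252),(249,248)]]
c=np.array(c);print(c)
d=(c[0]+c[1]-c[2]-c[3])/2;w=(c[0]+c[3]-c[1]-c[2])/2
print('centre',c.mean(0),'len',np.linalg.norm(d),'yaw',np.degrees(np.arctan2(d[1],d[0])),'w',np.linalg.norm(w),np.degrees(np.arctan2(-w[0],w[1])))
g=cv2.cvtColor(f['image'],cv2.COLOR_RGB2HSV);
print('pan',onz(f,285,181,30,True))
E
```

```text
[[ 540.82242588 -184.58487678]
 [ 546.29399046 -244.245587  ]
 [ 439.09310228 -254.52032696]
 [ 434.07383542 -192.24273876]]
centre [ 490.07083851 -218.89838238] len 107.34984585735167 yaw 4.791161123847385 w 61.19437508217281 4.917272842967065
pan [ 506.59751877 -216.85101197   30.        ]
```

Emit:
carry_out(
  delta_pos=[
    [0.2,0.125,0.3],
    [0,0,0.9],
    [0,0,1],
    [0,0,1],
    [0,0,0.9],
    [0,0,0.5],
    [0,0,0.3],
    [0,0,0.15],
    [0,0,0.1],
    [0,0,0],
  ],
  rot=[
    [0,0,0.62],
    [0,0,0],
    [0,0,0],
    [0,0,0],
    [0,0,0],
    [0,0,0],
    [0,0,0],
    [0,0,0],
    [0,0,0],
    [0,0,0],
  ],
  gripper=[1,1,1,1,1,1,1,1,1,1],
)

```text
clock: 28.68
ee_pos: [491.0, -219.7, 22.9]
tool_rot: [0.0, 0.999, 0.042, 0.0]
ft_force: [0.5, 0.3, 0.4]
width: 91.6
grasp_force: 0.0
```

Emit:
carry_out(
  delta_pos=[
    [0,0,0],
    [0,0,0],
    [0,0,0],
    [0,0,0],
  ],
  rot=[
    [0,0,0],
    [0,0,0],
    [0,0,0],
    [0,0,0],
  ],
  gripper=[0.85,0.78,0.74,0.72],
)

```text
clock: 29.18
ee_pos: [490.8, -219.3, 22.6]
tool_rot: [-0.0, 0.999, 0.042, -0.0]
ft_force: [0.6, 2.2, 1.2]
width: 66.4
grasp_force: 1.2
```

```bash
python3 m.py 3
```

```text
29.325 [ 490.78  -219.176   22.611    0.544    2.824    1.374    0.59    -0.051
   -0.047] 0.923 Fz sd 0.56
```

Emit:
carry_out(
  delta_pos=[
    [0,-0.035,0],
    [0,0,0],
    [0,0,0],
    [0,0,0],
    [0,0,0],
  ],
  rot=[
    [0,0,0],
    [0,0,0],
    [0,0,0],
    [0,0,0],
    [0,0,0],
  ],
  gripper=[0.72,0.7,0.68,0.6,0.6],
)

```text
clock: 29.95
ee_pos: [490.7, -218.4, 22.5]
tool_rot: [-0.0, 0.999, 0.042, -0.0]
ft_force: [0.4, 2.9, -0.2]
width: 63.8
grasp_force: 30.0
```

Emit:
carry_out(
  delta_pos=[
    [0,0,-0.1],
    [0,0,-0.4],
    [0,0,-1],
    [0,0,-1],
    [0,0,-1],
    [0,0,-1],
    [0,0,-0.5],
    [0,0,0],
  ],
  rot=[
    [0,0,0],
    [0,0,0],
    [0,0,0],
    [0,0,0],
    [0,0,0],
    [0,0,0],
    [0,0,0],
    [0,0,0],
  ],
  gripper=[0.6,0.6,0.6,0.6,0.6,0.6,0.6,0.6],
)

```text
clock: 30.95
ee_pos: [491.0, -218.8, 173.5]
tool_rot: [0.001, 0.999, 0.042, 0.001]
ft_force: [0.8, -0.2, -3.3]
width: 63.6
grasp_force: 30.0
```

```bash
python3 - <<'E'
from h import *
import pickle
f=grab('wrist','w6.png');pickle.dump(f,open('w6.pkl','wb'))
s=get_state();print(s['clock'],s['ee_pos'],s['tool_rot'],s['ft_force'],s['width'],s['grasp_force'])
q=s['tool_rot'];yaw=2*np.arctan2(q[2],q[1]);print(np.degrees(yaw))
E
```

```text
31.0 [ 490.49185672 -218.48087602  172.31531883] [ 3.87906191e-05  9.99100118e-01  4.24139669e-02 -8.45374397e-05] [-0.10961461  0.04565514 -3.10564536] 64.16676207900859 29.96396541595459
4.861741022794243
```

View pics/w6.png

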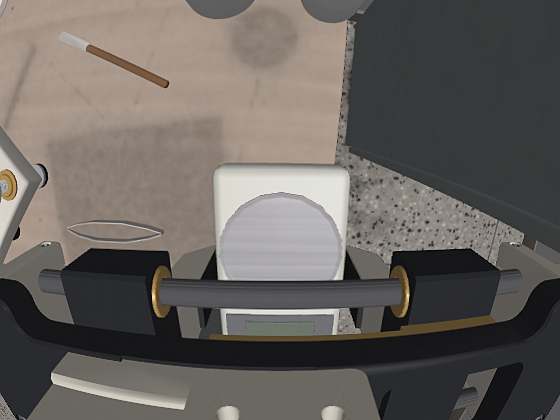

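The balance is held square between the pads, with its front edge near row 166. The wrist reads about 3.1 N, which matches its 0.3 kg. Next I'll carry it over the slab.

Emit:
carry_out(
  delta_pos=[
    [0.06,-0.5,0],
    [0.11,-0.92,0],
    [0.11,-0.92,0],
    [0.11,-0.92,0],
    [0.11,-0.92,0],
    [0.11,-0.92,0],
    [0.11,-0.92,0],
    [0.11,-0.92,0],
    [0.11,-0.92,0],
    [0.11,-0.92,0],
  ],
  rot=[
    [0,0,0],
    [0,0,0],
    [0,0,0],
    [0,0,0],
    [0,0,0],
    [0,0,0],
    [0,0,0],
    [0,0,0],
    [0,0,0],
    [0,0,0],
  ],
  gripper=[0.6,0.6,0.6,0.6,0.6,0.6,0.6,0.6,0.6,0.6],
)

```text
clock: 32.25
ee_pos: [498.7, 48.4, 171.4]
tool_rot: [-0.0, 0.999, 0.043, -0.001]
ft_force: [0.2, 0.3, -2.7]
width: 64.0
grasp_force: 30.0
```

Emit:
carry_out(
  delta_pos=[
    [0.11,-0.92,0],
    [0.11,-0.92,0],
    [0.11,-0.92,0],
    [0.11,-0.92,0],
    [0.08,-0.7,0],
    [0,0,0],
  ],
  rot=[
    [0,0,0],
    [0,0,0],
    [0,0,0],
    [0,0,0],
    [0,0,-0.5],
    [0,0,-1],
  ],
  gripper=[0.6,0.6,0.6,0.6,0.6,0.6],
)

```text
clock: 33.0
ee_pos: [502.8, 181.0, 171.2]
tool_rot: [-0.0, 0.992, 0.123, -0.001]
ft_force: [-0.0, -0.2, -2.9]
width: 64.0
grasp_force: 30.0
```

Emit:
carry_out(
  delta_pos=[
    [0,0,0],
    [0,0,0],
    [0,0,0],
    [0,0,0],
    [0,0,0],
    [0,0,0],
    [0,0,0],
    [0,0,0],
  ],
  rot=[
    [0,0,-1],
    [0,0,-1],
    [0,0,-1],
    [0,0,-1],
    [0,0,-1],
    [0,0,-1],
    [0,0,0],
    [0,0,0],
  ],
  gripper=[0.6,0.6,0.6,0.6,0.6,0.6,0.6,0.6],
)

```text
clock: 34.0
ee_pos: [503.6, 179.2, 171.9]
tool_rot: [-0.0, 0.907, 0.421, -0.001]
ft_force: [-0.3, -0.0, -1.9]
width: 63.7
grasp_force: 30.0
```

```bash
python3 - <<'E'
from h import *
import pickle
f=pickle.load(open('w6.pkl','rb'))
print('front edge',onz(f,281,166,171.8,True)-np.array([490.5,-218.5,171.8]))
s=get_state();q=s['tool_rot'];yaw=2*np.arctan2(q[2],q[1]);print(s['clock'],s['ee_pos'],np.degrees(yaw),s['ft_force'],s['width'],s['grasp_force'])
w=np.array([504.2,178.8])-s['ee_pos'][:2];c,sn=np.cos(yaw),np.sin(yaw)
print('tool dx dy mm',w@[c,sn],w@[sn,-c])
E
```

```text
front edge [54.3738513   4.38645259  0.        ]
34.0 [503.59748815 179.15625429 171.92194891] 49.76938148045412 [-0.31688683 -0.02970816 -1.87501804] 63.694943084976266 29.964029788970947
tool dx dy mm 0.11715908456797462 0.6900807128013918
```

Emit:
carry_out(
  delta_pos=[
    [0,0.02,0.4],
    [0,0,0.7],
    [0,0,0.7],
    [0,0,0.5],
    [0,0,0.3],
    [0,0,0.15],
    [0,0,0.08],
    [0,0,0],
    [0,0,0],
  ],
  rot=[
    [0,0,0],
    [0,0,0],
    [0,0,0],
    [0,0,0],
    [0,0,0],
    [0,0,0],
    [0,0,0],
    [0,0,0],
    [0,0,0],
  ],
  gripper=[0.6,0.6,0.6,0.6,0.6,0.6,0.6,0.6,0.6],
)

```text
clock: 35.12
ee_pos: [504.9, 178.5, 88.1]
tool_rot: [0.0, 0.907, 0.422, 0.0]
ft_force: [0.2, -0.8, -2.3]
width: 63.8
grasp_force: 30.0
```

```bash
python3 m.py 4
```

```text
35.325 [504.821 178.483  87.954  -0.171  -0.014  -2.998  -0.007  -0.047  -0.003] 0.897 Fz sd 0.45
```

Emit:
carry_out(
  delta_pos=[
    [0,0,0.06],
    [0,0,0.06],
    [0,0,0.06],
    [0,0,0.03],
    [0,0,0],
    [0,0,0],
  ],
  rot=[
    [0,0,0],
    [0,0,0],
    [0,0,0],
    [0,0,0],
    [0,0,0],
    [0,0,0],
  ],
  gripper=[0.6,0.6,0.6,0.6,0.6,0.6],
)

```text
clock: 36.08
ee_pos: [504.7, 178.5, 81.4]
tool_rot: [0.0, 0.907, 0.422, 0.0]
ft_force: [-0.9, -0.5, -3.0]
width: 63.7
grasp_force: 30.0
```

Emit:
carry_out(
  delta_pos=[
    [0,0,0.01],
    [0,0,0.01],
    [0,0,0],
  ],
  rot=[
    [0,0,0],
    [0,0,0],
    [0,0,0],
  ],
  gripper=[0.6,0.6,0.6],
)

```text
clock: 36.45
ee_pos: [504.6, 178.4, 80.7]
tool_rot: [0.0, 0.907, 0.422, -0.0]
ft_force: [-0.0, 0.6, -2.6]
width: 63.6
grasp_force: 30.0
```

```bash
python3 m.py 4
```

```text
36.65 [504.644 178.445  80.736   0.248  -0.43   -3.075  -0.011  -0.044  -0.013] 0.897 Fz sd 0.21
```

Emit:
carry_out(
  delta_pos=[
    [0,0,0.007],
    [0,0,0],
    [0,0,0],
  ],
  rot=[
    [0,0,0],
    [0,0,0],
    [0,0,0],
  ],
  gripper=[0.6,0.6,0.6],
)

```text
clock: 37.02
ee_pos: [504.7, 178.4, 80.5]
tool_rot: [0.0, 0.907, 0.422, 0.0]
ft_force: [0.4, 0.6, -3.3]
width: 63.7
grasp_force: 30.0
```

Emit:
carry_out(
  delta_pos=[
    [0,0,0.007],
    [0,0,0],
    [0,0,0],
  ],
  rot=[
    [0,0,0],
    [0,0,0],
    [0,0,0],
  ],
  gripper=[0.6,0.6,0.6],
)

```text
clock: 37.4
ee_pos: [504.6, 178.4, 80.3]
tool_rot: [0.0, 0.907, 0.422, -0.0]
ft_force: [-0.0, 0.6, -3.1]
width: 63.8
grasp_force: 30.0
```

```bash
python3 m.py 4
```

```text
37.6 [504.631 178.444  80.309  -0.552   0.231  -2.765  -0.025  -0.038  -0.015] 0.897 Fz sd 0.63
```

Emit:
carry_out(
  delta_pos=[
    [0,0,0.008],
    [0,0,0],
    [0,0,0],
  ],
  rot=[
    [0,0,0],
    [0,0,0],
    [0,0,0],
  ],
  gripper=[0.6,0.6,0.6],
)

```text
clock: 37.98
ee_pos: [504.7, 178.4, 80.2]
tool_rot: [0.0, 0.907, 0.422, 0.0]
ft_force: [-1.2, -0.1, -0.6]
width: 63.7
grasp_force: 30.0
```

Emit:
carry_out(
  delta_pos=[
    [0,0,0.008],
    [0,0,0],
    [0,0,0],
  ],
  rot=[
    [0,0,0],
    [0,0,0],
    [0,0,0],
  ],
  gripper=[0.6,0.6,0.6],
)

```text
clock: 38.35
ee_pos: [504.7, 178.5, 80.1]
tool_rot: [0.0, 0.907, 0.422, 0.0]
ft_force: [-3.2, 0.0, 4.7]
width: 63.7
grasp_force: 30.0
```

```bash
python3 m.py 4
```

```text
38.55 [504.686 178.484  80.113  -2.202  -0.131   5.124   0.003   0.436  -0.013] 0.897 Fz sd 0.69
```

Emit:
carry_out(
  delta_pos=[
    [0,0,-0.006],
    [0,0,0],
    [0,0,0],
    [0,0,0],
    [0,0,0],
    [0,0,0],
    [0,0,0],
  ],
  rot=[
    [0,0,0],
    [0,0,0],
    [0,0,0],
    [0,0,0],
    [0,0,0],
    [0,0,0],
    [0,0,0],
  ],
  gripper=[0.6,0.6,0.72,0.76,0.85,0.95,1],
)

```text
clock: 39.42
ee_pos: [504.7, 178.4, 80.0]
tool_rot: [0.0, 0.907, 0.422, 0.0]
ft_force: [0.1, 1.0, -0.4]
width: 90.3
grasp_force: 0.0
```

Emit:
carry_out(
  delta_pos=[
    [0,0,-0.2],
    [0,0,-0.5],
    [0,0,-1],
    [0,0,-1],
    [0,0,-1],
    [0,0,-1],
    [0,0,-0.5],
    [0,0,0],
  ],
  rot=[
    [0,0,0],
    [0,0,0],
    [0,0,0],
    [0,0,0],
    [0,0,0],
    [0,0,0],
    [0,0,0],
    [0,0,0],
  ],
  gripper=[1,1,1,1,1,1,1,1],
)

```text
clock: 40.42
ee_pos: [505.0, 178.6, 237.1]
tool_rot: [0.0, 0.907, 0.422, 0.001]
ft_force: [-0.4, -0.8, 0.3]
width: 91.7
grasp_force: 0.0
```

```bash
python3 - <<'E'
from h import *
f=grab('wrist','w7.png');g=grab('side','s7.png');sc=grab('scene','sc7.png')
im=cv2.GaussianBlur(f['image'],(3,3),0); s=get_state(); print(s['clock'],s['ee_pos'],s['ft_force'],s['width'])
h=cv2.cvtColor(im,cv2.COLOR_RGB2HSV)
# pan ellipse via hough & knob
c=cv2.HoughCircles(cv2.cvtColor(im,cv2.COLOR_RGB2GRAY)[60:260],cv2.HOUGH_GRADIENT,1,30,param1=120,param2=25,minRadius=12,maxRadius=50)
for u,v,R_ in (c[0] if c is not None else [])[:6]: print(u,v+60,R_,onz(f,u,v+60,88,True)[:2],onz(f,u,v+60,102,True)[:2])
u,v,n=0,0,0
# change vs initial in side view: where did pixels change
a=cv2.imread('pics/side0.png').astype(int);b=cv2.imread('pics/s7.png').astype(int)
m=(abs(a-b).max(2)>40).astype(np.uint8);n,l,st,ce=cv2.connectedComponentsWithStats(m)
for i in np.argsort(-st[1:,4])[:8]+1: print(st[i],ce[i].round())
E
```

```text
40.575 [504.05867258 178.32431294 234.85895509] [ 0.27313385 -0.44467039  0.37576895] 91.88298640549274
279.5 187.5 30.4 [514.98756495 191.22930245] [516.72867065 193.29265168]
72.5 195.5 48.3 [343.66364452 329.67956796] [353.62275649 325.10178297]
35.5 127.5 33.8 [358.36465905 418.7600131 ] [367.61859787 409.90924827]
[ 236  106   88   91 3549] [277. 150.]
[ 440  171  113   82 2886] [492. 226.]
[ 239    0   57   50 2100] [267.  24.]
[ 459    0   57  177 1023] [482. 122.]
[536   0  24  33 442] [548.  14.]
[244 274  67  21 377] [278. 284.]
[329 192  48  17 288] [350. 199.]
[282 256  27  20 276] [294. 266.]
```

```bash
python3 -c "
from bench import r
print(r.job_done())"
```

```text
the job is handed in; nothing more can be done
None
```

I turned the screw foot down until it bears on the worktop with an estimated 3 N, let it go, and set the balance down flat, centred on the slab to within about 1 mm. The job is handed in at about 40.6 s, and no verdict was returned.

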